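# Nip a thin-walled tube in the click-lever clamp and hold it

### The job

Stand the tall round tube upright in the nest of the quick clamp, between vee jaw and low pins, gripping its thin wall gently (no more than about 30 N). Then let go and swing the clamp's lever by its black handle towards the tube by exactly three clicks (a fourth would crush the tube). The lever springs back when released, so finish while still holding it there with the rubber pad pressing the tube, and leave everything else on the bench where it is.

Things in the scene. Friction and masses are not known exactly. Their poses are not given: they have to be found in the camera images.
- tube: The workpiece: round aluminium tube standing upright on the bench, 32 mm outside diameter, 100 mm tall, about 70 g, ends plugged black just inside the rim. Origin: centre of its underside; z along the tube. Thin-walled: squeeze it with no more than 30 N.
- nest (a point): Centre of the place where the tube stands, on top of the clamp's base plate (12 mm above the bench). In this point's axes a steel vee jaw, 58 mm high above the plate, stands on its +y side and two pins 14 mm high on its -y side, with 3 mm of play round the tube; the pad comes from -y. Over 80 mm above the bench nothing but the tube is within 90 mm.
- lever: Flat grey lever, 215 x 20 x 12 mm, its middle 50 mm above the bench. Origin: on its vertical pivot axis, at bench height; the arm runs along its own -x. It is swung towards its own +y, the pad's side (clockwise from above); at the start it rests against its stop. It swings 0.78 rad at most. It never locks: let go, and its spring returns it to the stop. See pawl for the clicks.
- lever_knob (a point): Point on the axis of the lever's upright black handle, round and spinning freely, 18 mm diameter, 56 to 124 mm above the bench; this point is 100 mm above the bench and 200 mm from the pivot axis. The return spring needs 7 N here, rising to 10 N; before each tooth the push climbs to 10 to 15 N, then drops at once by 4 to 7 N: a click.
- pad: Rubber pad, 22 mm disc on a sprung plunger (200 N/m) through the lever, 90 mm from the pivot, 50 mm above the bench; unpressed, its face is 54 mm from the lever's centre line, towards the lever's +y. Origin: on the lever's centre line at bench height when unpressed. With the tube in the nest it adds about 1 N at the handle around the third click.
- pawl: Pawl: sprung 6 mm steel ball beyond the pivot, 74 mm from its axis. Origin: the ball's centre. Teeth on the lever's sector pass it, one click each. The pawl's place is adjustable and differs: the lever swings freely for 0.11 to 0.21 rad from its stop before the first tooth, then one tooth every 0.12 rad (24 mm at the handle).
- notch3 (a point): Point on the lever's toothed sector, the gap after the third tooth: the lever is three clicks in when this gap lies at the pawl's ball (within 4.6 mm; the tooth tops are 4.2 mm to either side).
- notch4 (a point): The next gap on the sector, after the fourth tooth: at the pawl, the lever is one click too far.
- sleeve: Bystander: short round tube piece, 32 mm diameter, 55 mm tall, upright. Origin under its centre.
- square_tube: Bystander: square tube piece, 32 x 32 x 100 mm, upright. Origin under its centre.
- hammer: Bystander: hammer lying on the bench.
- wire_brush: Bystander: brush lying on the bench.
- rod_tin: Bystander: open steel tin, 72 mm diameter, 85 mm tall.
- spray_can: Bystander: grey can, 56 mm diameter, 150 mm tall.
- corner_block: Bystander: L-shaped dark steel corner block, 90 x 90 x 16 mm, flat on the bench.

How it is judged:
On the way:
1. the tube stands upright in the nest, let go (horizontal distance between tube and nest below 0.008 m and height (world z) of tube between 0.009 and 0.015 m and angle between tube's own z axis and vertical below 0.08 rad and contact force between each of the fingers, pad and tube below 0.1 N), for 0.2 s.
At the end, for the whole second after the job is handed in: The tube stands upright (within 0.1 rad) in the nest (within 8 mm of its centre), not touched by the fingers and pressed by the rubber pad (over 0.5 N); the fingers hold the lever still (over 1 N) in the gap after the third tooth, the gap within 4.6 mm of the pawl (distance between notch3 and pawl below 0.0046 m and angular speed of lever below 0.1 rad/s and contact force between the fingers and lever above 1 N and contact force between pad and tube above 0.5 N and contact force between the fingers and tube below 0.1 N and horizontal distance between tube and nest below 0.008 m and height (world z) of tube between 0.009 and 0.016 m and angle between tube's own z axis and vertical below 0.1 rad); the arm keeps its last pose, push and grip.
It fails at once if the gripper squeezes the tube with more than 30 N a finger (60 N in all) (contact force between the fingers and tube above 60 N).
It fails at once if the lever goes past a fourth click (distance between notch4 and pawl below 0.004 m).
It fails at once if a bystander is moved more than 30 mm (distance of any of sleeve, square_tube, hammer, wire_brush, rod_tin, spray_can, corner_block from where it was at the start of the episode above 0.03 m).
It also fails if it takes over 72 s, if anything falls off the work surface, if the arm or the gripper's body presses on something with over 40 N, if the wrist force passes 120 N, or if a joint passes its speed limit or range.

### The arm

A 6-joint arm with a two-finger parallel gripper is mounted at the origin on the work surface. World frame = base frame: x ahead of the robot, y to its left, z up, the work surface at z = 0. Lengths are in m, angles in rad, forces in N, time in s.
With the tool pointing down it reaches from about 0.3 to 0.875 m from the base axis. Payload 6.4 kg.
Tool frame: the origin (TCP) lies midway between the tips of the shut fingers; the grasp point (between the pads) lies env.tcp_to_grasp behind it (env.tcp_to_grasp is the distance from the TCP to the grasp point, in m); z points along the fingers, y is the line along which they close (so a half turn about z gives the same grasp; the last joint's range is limited). The gripper opens to 88 mm and grips with 3 to 60 N. Pads are 18 mm wide; open, the fingers measure 123 mm over their backs; the gripper's body (75 mm by 187 mm) begins 45 mm behind the grasp point.
Start: joints at [0.939, 0.181, 1.607, -0, 1.354, -0.206], TCP at [0.237, 0.524, 0.239] pointing down, gripper open.
Joint ranges: [-2.99, 2.99], [-0.89, 2.07], [0.3, 2.58], [-1.14, 4.28], [0, 2.63], [-3.12, 3.12]. Speed limits (rad/s): [2.57, 2.57, 3.01, 3.14, 3.14, 3.14].

### API

Orientations are given as a rotation vector (axis times angle).
In Python, from plant import env gives the robot as it stands.
- The arm moves only by the tool arm_command, never from a script. Its argument "motion" is a list of rows, each a list of 7 numbers: the turn, a rotation vector about the tool's x, y, z in rad, then the shift along the tool's x, y, z in m, then the closure, from 0 (fully open) to 1 (shut). A call has 1 to 20 rows; each row shifts and turns the commanded pose from where the row before left it, along the tool's axes as they then stand; what a row does not reach is not made up. A row lasts 1/12 s, in which the tool goes at most 41.7 mm and 7.16 degrees, less where a joint would pass 70% of its speed; a pose out of reach is approached as far as the arm can. A call with a gripper value outside its range is refused whole. The fingers move at their own pace and stop on an object; "squeeze" is the grip in N (left out, the last holds). Time passes only in rows, so rows that do not move let the fingers close. It gives the time, the measured TCP pose, the force, the opening and the grip force at its end, in the units of the state.
- env.state(): the state, without advancing time (a new reading comes with each control period).
- env.grab_frame(name): name is "side" or "top" or "wrist"; returns a dict with "pixels" (400x640x3 uint8, red, green, blue), "fx", "fy", "cx", "cy" (pixels), "cam_to_world" (4x4, takes a point from camera to world coordinates). Camera axes: x right, y up, looking along -z (the intrinsics and any distortion apply to the point x, -y, -z); pixel columns grow to the right and rows downward; lengths in m; the calibration is good to about 2 mm. A picture is of the moment at which its call begins. There is no depth.
- env.finish_job(): hands the job in; it is judged then, once.
Trained networks look in a picture, given as the dict that the camera call returned (one of the last four; its "shot" number tells which), for a name from the list of things; names that differ only in an ending like _2 or _b are one class to them, and where a whole thing is asked for, a point or a joint stands for the part that bears it (a point fixed in the world has none). Each returns a list of dicts, best first, with "confidence" (0 to 1); they miss things now and then, are a little off and sometimes report something else, mostly with a low value. They report only what shows in the picture. A call takes as long as a camera call.
- env.masks_of(label, picture): "mask" (400x640 bool, what is visible of it) and "bbox" ([left, top, right, bottom] in pixels, round what is visible of it).
The state is a dict: "time_s": time; "q": joint angles; "dq": joint speeds; "joint_torque": joint torques, N m; "tool_pos": TCP position; "orientation": TCP orientation; "force": force on the tool from outside, world axes, zero at the start; "ft_torque": the same for the moment, N m; "grip_width": finger opening in m; "finger_force": force on a finger pad.
Only numpy, scipy, OpenCV 4.12 (cv2) and the standard library are available. Lean on these libraries where they do the work, as an engineer would, in place of code of your own. Each camera call takes 0.05 s, during which the arm holds its last target. There are 200 camera calls.

## Working session

There is one attempt and no reset: what is moved stays moved. The work goes in short steps, Python scripts to look and compute and a tool call to move; the robot and the scene stay as the last step left them, time stands still between calls to the robot, and variables do not carry over. Pictures are saved under pics/ and viewed, at most 10 in all, crops included, and the job is handed in when it is done.

Besides the shell and the picture viewer there is one more tool, called after ">>>" by a JSON object that holds its "fn" and its "kwargs", one argument or row to a line. arm_command: Moves the arm, as the interface text tells. Its arguments: {"type":"object","properties":{"motion":{"type":"array","items":{"type":"array","items":{"type":"number"}}},"squeeze":{"type":"number"}},"required":["motion"]}

```bash
ls; mkdir -p pics
python3 - <<'E'
from plant import env
import cv2, numpy as np
print(env.tcp_to_grasp, env.state())
ims=[]
for n in ["top","side"]:
    p=env.grab_frame(n); 
    print(n,{k:(v.tolist() if hasattr(v,'tolist') else v) for k,v in p.items() if k!='pixels'})
    cv2.imwrite(f"pics/{n}0.png",p["pixels"][:,:,::-1])
    for l in ["tube","lever","lever_knob","pad","pawl","nest","notch3","sleeve","square_tube","spray_can","rod_tin","hammer","wire_brush","corner_block"]:
        try: print(l,[(round(r["confidence"],2),[int(x) for x in r["bbox"]]) for r in env.masks_of(l,p)[:3]])
        except Exception as e: print(l,e)
E
```

```text
pics
0.0187 {'time_s': 0.0, 'q': array([ 9.38719133e-01,  1.81545150e-01,  1.60797098e+00,  2.15390472e-05,
        1.35383966e+00, -2.06302987e-01]), 'dq': array([ 0.00143847,  0.00036239, -0.00035377,  0.00013779,  0.00022397,
       -0.00025988]), 'joint_torque': array([ 5.11475955e-04, -4.33864903e+01, -3.41856372e+01,  7.01700454e-02,
        3.84558016e-02, -9.65703566e-05]), 'tool_pos': array([0.23714803, 0.5232339 , 0.23782574]), 'orientation': array([-6.63615440e-01, -3.06994844e+00,  2.51570691e-03]), 'force': array([-0.7719218 , -0.84306625, -0.32767206]), 'ft_torque': array([-0.00247689, -0.02627002,  0.03981474]), 'finger_force': 0.0, 'grip_width': 0.0882161342355202}
top {'fx': 426.9556478529942, 'fy': 426.9556478529942, 'cx': 323.54437719560025, 'cy': 196.13821562423823, 'cam_to_world': [[0.022571361387475296, 0.9974239440015659, -0.0680882484535839, 0.5271436305053768], [-0.9996925625063371, 0.02321686285445355, 0.008703892733189613, 0.025395085086586416], [0.010262266544451398, 0.0678708568647728, 0.9976413346858741, 1.4327507327432283], [0.0, 0.0, 0.0, 1.0]], 'shot'
[... 957 characters left out ...]
t': 2}
tube [(0.94, [205, 171, 224, 207]), (0.24, [388, 356, 498, 378])]
lever [(0.65, [430, 235, 469, 299]), (0.61, [288, 195, 356, 277])]
lever_knob [(0.91, [288, 195, 353, 278])]
pad [(0.57, [293, 225, 330, 243])]
pawl [(0.58, [253, 190, 381, 275]), (0.19, [289, 194, 353, 276])]
nest [(0.67, [256, 190, 382, 276])]
notch3 [(0.77, [289, 196, 353, 277])]
sleeve [(0.76, [258, 167, 271, 190])]
square_tube [(0.81, [212, 141, 229, 175]), (0.45, [253, 188, 383, 274])]
spray_can [(0.87, [427, 234, 470, 297]), (0.7, [389, 356, 498, 376])]
rod_tin [(0.82, [250, 124, 271, 157])]
hammer [(0.96, [342, 330, 387, 400])]
wire_brush [(0.94, [387, 356, 496, 377])]
corner_block [(0.62, [288, 157, 328, 174])]
```

Run:
```python
import cv2
a=cv2.imread("pics/top0.png")[120:300,160:480]; cv2.imwrite("pics/top0c.png",cv2.resize(a,None,fx=2.5,fy=2.5,interpolation=cv2.INTER_CUBIC))
a=cv2.imread("pics/side0.png")[115:305,195:475]; cv2.imwrite("pics/side0c.png",cv2.resize(a,None,fx=2.8,fy=2.8,interpolation=cv2.INTER_CUBIC))
```

```text
(no output)
```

View pics/top0c.png

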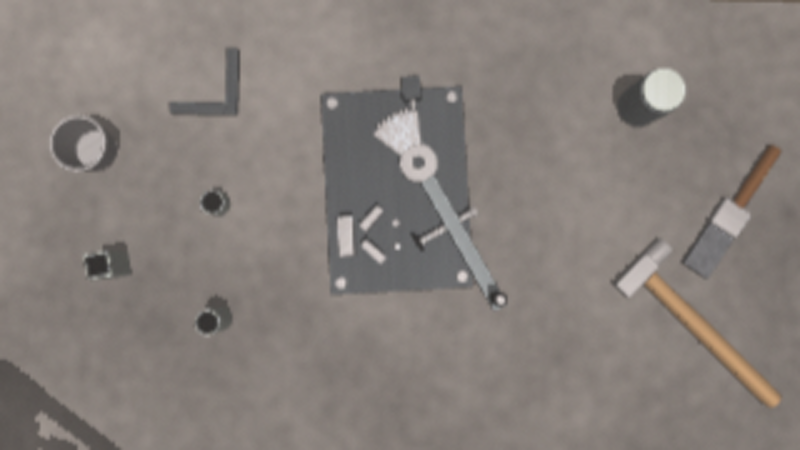

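View pics/side0c.png

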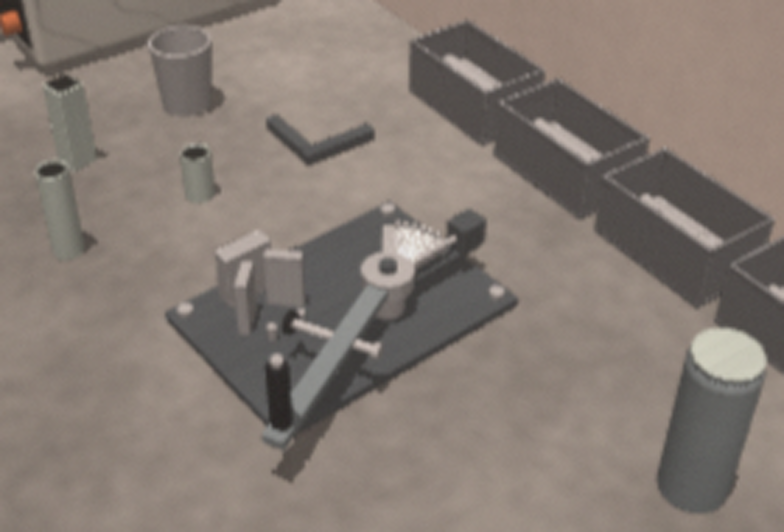

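The top crop shows the tube top at about (208,322), square tube (97,265) and sleeve (213,202). The vee jaw is at (345–373,235), the pins at (396,223) and (397,246), the pivot at (419,162) and the handle top at (500,298). The side crop confirms this: the tall round tube is nearest, and the lever rests away from the vee.

```bash
cat > h.py <<'E'
import numpy as np, cv2
from scipy.spatial.transform import Rotation as R
from plant import env
def ray(p,u,v):
    d=np.array([(u-p["cx"])/p["fx"],-(v-p["cy"])/p["fy"],-1.]); T=p["cam_to_world"]
    return T[:3,3],T[:3,:3]@d
def at(p,u,v,z):
    o,d=ray(p,u,v); return (o+d*(z-o[2])/d[2])
def pix(p,X):
    T=p["cam_to_world"]; c=T[:3,:3].T@(np.array(X)-T[:3,3])
    return np.array([p["cx"]+p["fx"]*c[0]/-c[2], p["cy"]-p["fy"]*c[1]/-c[2]])
def pose():
    s=env.state(); return s["tool_pos"],R.from_rotvec(s["orientation"]),s
def togo(target,yaw=None):
    """shift in tool axes to world target; yaw = wanted world angle of closing line"""
    p,r,s=pose(); print("t",s["time_s"],"pos",p.round(4),"F",s["force"].round(2),"w",s["grip_width"],"q6",s["q"][5].round(2))
    print("R\n",r.as_matrix().round(3)); print("tool shift",r.inv().apply(np.array(target)-p).round(4))
    y=r.as_matrix()[:,1]; a=np.arctan2(y[1],y[0]); print("closing-line yaw",a.round(3))
    if yaw is not None:
        d=(yaw-a+np.pi/2)%np.pi-np.pi/2; print("turn about tool z",-d.round(3))
E
python3 - <<'E'
from h import *
p=env.grab_frame("top")
c=lambda x,y:(160+x/2.5,120+y/2.5)
for n,(x,y),z in [("tube",(208,322),.1),("square",(97,265),.1),("sleeve",(213,202),.055),("pivot",(419,162),.06),("knob",(500,298),.124),("pin1",(396,223),.026),("pin2",(397,246),.026),("jawback",(345,235),.07),("v1",(372,217),.07),("v2",(373,250),.07),("pawl",(411,88),.05),("pad",(417,241),.05),("can",(663,90),.15)]:
    print(n,at(p,*c(x,y),z).round(4))
s=env.grab_frame("side")
m=env.masks_of("tube",s)[0]["mask"]; v,u=np.nonzero(m); 
print("tube side mask top/bot",u[v<v.min()+5].mean(),v.min(),u[v>v.max()-5].mean(),v.max(), "centre@z.05",at(s,u.mean(),v.mean(),.05))
togo([0.55,0.05,0.3])
E
```

```text
tube [0.4489 0.2588 0.1   ]
square [0.5162 0.3989 0.1   ]
sleeve [0.6002 0.2657 0.055 ]
pivot [0.6578 0.0012 0.06  ]
knob [ 0.4873 -0.1003  0.124 ]
pin1 [0.5796 0.0291 0.026 ]
pin2 [0.5494 0.0271 0.026 ]
jawback [0.5612 0.0936 0.07  ]
v1 [0.5849 0.0598 0.07  ]
v2 [0.5429 0.0575 0.07  ]
pawl [0.7556 0.0136 0.05  ]
pad [0.5561 0.0013 0.05  ]
can [ 0.7441 -0.2918  0.15  ]
tube side mask top/bot 213.5 173 218.82978723404256 207 centre@z.05 [0.45049323 0.26157012 0.05      ]
t 1.65 pos [0.2375 0.5237 0.2387] F [-1.34  0.78  0.25] w 0.08826606252569504 q6 -0.21
R
 [[-0.911  0.413  0.   ]
 [ 0.413  0.911  0.   ]
 [ 0.     0.    -1.   ]]
tool shift [-0.4803 -0.3023 -0.0613]
closing-line yaw 1.145
```

>>> {"fn": "arm_command", "kwargs": {
  "motion": [
    [0, 0, 0, -0.03, -0.019, -0.003, 0],
    [0, 0, 0, -0.03, -0.019, -0.003, 0],
    [0, 0, 0, -0.03, -0.019, -0.003, 0],
    [0, 0, 0, -0.03, -0.019, -0.003, 0],
    [0, 0, 0, -0.03, -0.019, -0.003, 0],
    [0, 0, 0, -0.03, -0.019, -0.003, 0],
    [0, 0, 0, -0.03, -0.019, -0.003, 0],
    [0, 0, 0, -0.03, -0.019, -0.003, 0],
    [0, 0, 0, -0.03, -0.019, -0.003, 0],
    [0, 0, 0, -0.03, -0.019, -0.003, 0],
    [0, 0, 0, -0.03, -0.019, -0.003, 0],
    [0, 0, 0, -0.03, -0.019, -0.003, 0],
    [0, 0, 0, -0.03, -0.019, -0.003, 0],
    [0, 0, 0, -0.03, -0.019, -0.003, 0],
    [0, 0, 0, -0.03, -0.019, -0.003, 0],
    [0, 0, -0.1, 0, 0, 0, 0],
    [0, 0, -0.1, 0, 0, 0, 0],
    [0, 0, -0.1, 0, 0, 0, 0],
    [0, 0, -0.1, 0, 0, 0, 0],
    [0, 0, 0, 0, 0, 0, 0]
  ]
}}

```text
time_s: 3.32
tool_pos: [0.5296, 0.078, 0.2837]
orientation: [-0.036, -3.141, 0.0]
force: [-0.1, 0.6, 0.5]
grip_width: 0.0883
finger_force: 0.0
```

Run:
```python
from h import *
w=env.grab_frame("wrist"); np.save("w1.npy",w,allow_pickle=True)
cv2.imwrite("pics/w1.png",w["pixels"][:,:,::-1])
print(w["fx"],w["cx"],w["cy"],w["cam_to_world"].round(3))
for n,X in dict(nest=[.563,.045,.012],pivot=[.658,.001,.06],knob=[.487,-.1,.124]).items(): print(n,pix(w,X))
togo([.449,.259,.13],1.571)
```

```text
278.6666677104735 321.1791714612196 199.09293411669003 [[ 0.023 -0.948 -0.317  0.447]
 [ 1.     0.022  0.007  0.081]
 [ 0.    -0.317  0.948  0.43 ]
 [ 0.     0.     0.     1.   ]]
nest [299.40798937 185.13732028]
pivot [270.77609843 255.44046368]
knob [155.70038305 148.59191034]
t 3.3667 pos [0.5296 0.0782 0.2837] F [ 0.1  -0.41 -0.49] w 0.08823019188820304 q6 -1.62
R
 [[-1.     0.028 -0.   ]
 [ 0.028  1.     0.   ]
 [ 0.     0.    -1.   ]]
tool shift [0.0856 0.1785 0.1537]
closing-line yaw 1.543
turn about tool z -0.028
```

View pics/w1.png

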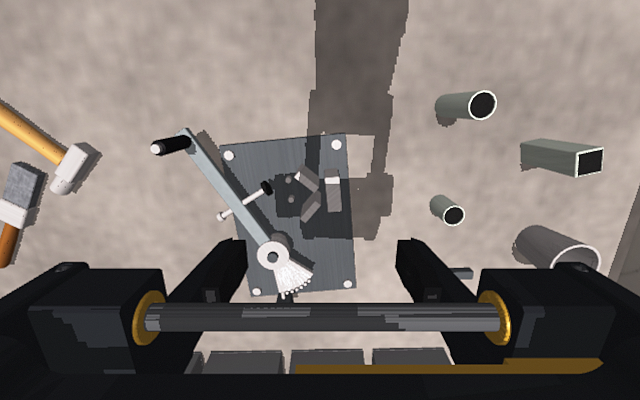

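The wrist view from above shows the nest near (300,190), between the pins (290,180)/(291,198) and the vee. The pivot is at (272,255), the handle's base at (187,135) and its top at (153,149), and the sector and ball are near (290,290). Next I'll zoom in.

Run:
```python
import cv2
a=cv2.imread("pics/w1.png")[125:305,150:370]
a=cv2.convertScaleAbs(cv2.resize(a,None,fx=3.3,fy=3.3,interpolation=cv2.INTER_CUBIC),alpha=1.4,beta=10); cv2.imwrite("pics/w1c.png",a)
```

```text
(no output)
```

View pics/w1c.png

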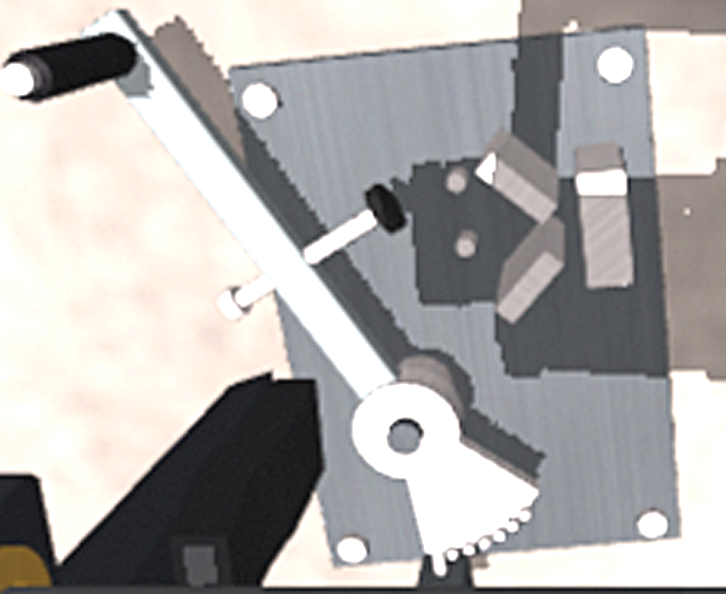

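The zoom shows the pins at (457,173)/(465,238), the inner edges of the vee tops at (480,172)–(540,222) and (497,305)–(550,250), and the pivot at (405,436). The handle's top is at (18,78). The ball is at (440,565), and the teeth run from (452,554) to (525,516).

Run:
```python
from h import *
w=np.load("w1.npy",allow_pickle=True).item()
c=lambda x,y,z:at(w,150+x/3.3,125+y/3.3,z)[:2]
pins=[c(457,173,.026),c(465,238,.026)]; print("pins",pins,np.mean(pins,0))
def line(a,b): 
    d=(b-a)/np.linalg.norm(b-a); return a,d
L1=line(c(480,172,.07),c(540,222,.07)); L2=line(c(497,305,.07),c(550,250,.07))
A=np.c_[L1[1],-L2[1]]; t=np.linalg.solve(A,L2[0]-L1[0]); apex=L1[0]+t[0]*L1[1]
b=-(L1[1]+L2[1]); b/=np.linalg.norm(b); half=np.arccos(abs(b@L1[1]))
print("apex",apex,"bisector(-y nest)",b,"half",half,"seated centre",apex+b*16/1000/np.sin(half))
piv=c(405,436,.062); knob=c(18,78,.124); kb=c(118,45,.056)
print("pivot",piv,"knob",knob,kb,np.linalg.norm(knob-piv))
ang=lambda p:np.arctan2(*(p-piv)[::-1])
print("lever ang",ang(knob),ang(kb))
print("pad face centre",c(390,205,.05))
for z in(.05,.06):
    print([(round(float(ang(p)),3),round(float(np.linalg.norm(p-piv)),3)) for p in [c(440,567,z)]+[c(*q,z) for q in [(452,554),(470,550),(486,545),(498,537),(512,528),(525,516)]]])
for n,q in dict(a=(260,100),b=(615,65),c=(352,549),d=(652,524)).items(): print(n,c(*q,.012))
# tube top from wrist
print("tube top", at(w,482.5,105,.1))
```

```text
pins [array([0.54683913, 0.03052592]), array([0.57774408, 0.03236282])] [0.5622916  0.03144437]
apex [0.56489289 0.0769935 ] bisector(-y nest) [ 0.03088349 -0.99952299] half 0.7745370186157245 seated centre [0.56559942 0.05412718]
pivot [0.65976535 0.00412384] knob [ 0.4870418  -0.10027826] [ 0.48379529 -0.09795467] 0.2018247282420423
lever ang -2.5979102590440637 -2.615941341697958
pad face centre [0.55434874 0.00394313]
[(0.112, 0.081), (0.208, 0.075), (0.331, 0.075), (0.443, 0.075), (0.543, 0.074), (0.659, 0.074), (0.785, 0.074)]
[(0.148, 0.074), (0.255, 0.068), (0.386, 0.068), (0.504, 0.069), (0.61, 0.069), (0.732, 0.069), (0.863, 0.069)]
a [ 0.51411991 -0.0588153 ]
b [0.50207963 0.10280731]
c [ 0.75686939 -0.04030176]
d [0.74482221 0.12113405]
tube top [0.45020347 0.26243396 0.1       ]
```

>>> {"fn": "arm_command", "kwargs": {
  "motion": [
    [0, 0, 0, 0.0106, 0.0225, 0, 0],
    [0, 0, 0, 0.0106, 0.0225, 0, 0],
    [0, 0, 0, 0.0106, 0.0225, 0, 0],
    [0, 0, 0, 0.0106, 0.0225, 0, 0],
    [0, 0, 0, 0.0106, 0.0225, 0, 0],
    [0, 0, 0, 0.0106, 0.0225, 0, 0],
    [0, 0, 0, 0.0106, 0.0225, 0, 0],
    [0, 0, 0, 0.0106, 0.0225, 0, 0],
    [0, 0, 0, 0, 0, 0.036, 0],
    [0, 0, 0, 0, 0, 0.036, 0],
    [0, 0, 0, 0, 0, 0.036, 0],
    [0, 0, 0, 0, 0, 0.036, 0],
    [0, 0, 0, 0, 0, 0, 0]
  ],
  "squeeze": 12
}}

```text
time_s: 4.45
tool_pos: [0.4444, 0.259, 0.1329]
orientation: [-0.045, -3.13, 0.006]
force: [-1.8, -1.3, -0.8]
grip_width: 0.088
finger_force: 0.0
```

Run:
```python
from h import *
w=env.grab_frame("wrist"); cv2.imwrite("pics/w2.png",w["pixels"][:,:,::-1])
for r in env.masks_of("tube",w): print(r["confidence"],r["bbox"])
p,_,s=pose(); print(p)
for X in ([.4497,.2605,.1],[.4337,.2605,.1],[.4657,.2605,.1],[.4497,.2445,.1],[.4497,.2765,.1]): print(X,pix(w,X))
cv2.imwrite("pics/w2c.png",cv2.resize(w["pixels"][:,:,::-1][100:400,170:470],None,fx=2,fy=2))
```

```text
0.8 [302.1, 180.5, 348.1, 258.5]
0.29 [440.5, 350.9, 451.9, 363.8]
[0.44876166 0.26026667 0.13940258]
[0.4497, 0.2605, 0.1] [321.59285633 237.07821569]
[0.4337, 0.2605, 0.1] [320.93460178 216.03601557]
[0.4657, 0.2605, 0.1] [322.21934491 257.10496421]
[0.4497, 0.2445, 0.1] [299.07495567 237.63571033]
[0.4497, 0.2765, 0.1] [344.15565722 236.51960943]
```

View pics/w2c.png

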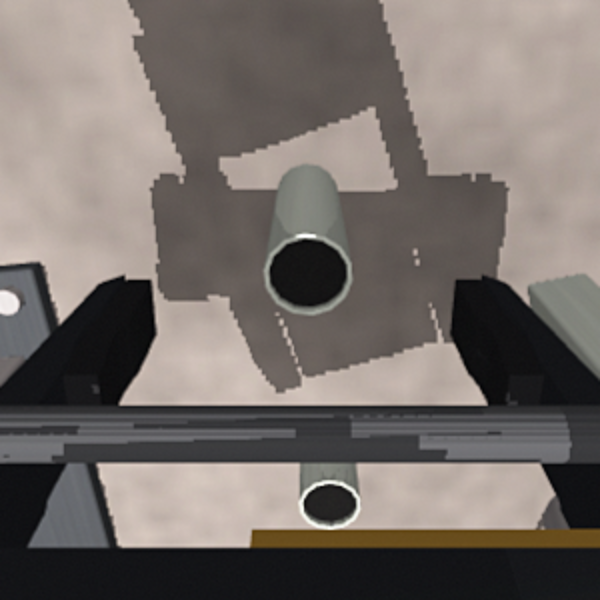

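The rim of the tube is at (324,237) in the full frame. That puts the tube near (0.450, 0.262), nearly centred between the open fingers.

>>> {"fn": "arm_command", "kwargs": {
  "motion": [
    [0, 0, 0, -0.001, 0.0018, 0.024, 0],
    [0, 0, 0, 0, 0, 0.024, 0],
    [0, 0, 0, 0, 0, 0.0234, 0],
    [0, 0, 0, 0, 0, 0, 0],
    [0, 0, 0, 0, 0, 0, 0],
    [0, 0, 0, 0, 0, 0, 1],
    [0, 0, 0, 0, 0, 0, 1],
    [0, 0, 0, 0, 0, 0, 1],
    [0, 0, 0, 0, 0, 0, 1],
    [0, 0, 0, 0, 0, 0, 1],
    [0, 0, 0, 0, 0, 0, 1],
    [0, 0, 0, 0, 0, 0, 1],
    [0, 0, 0, 0, 0, 0, 1]
  ],
  "squeeze": 12
}}

```text
time_s: 5.63
tool_pos: [0.4504, 0.2622, 0.0683]
orientation: [-0.041, -3.141, 0.0]
force: [0.5, 0.2, 0.2]
grip_width: 0.0369
finger_force: 0.0
```

>>> {"fn": "arm_command", "kwargs": {
  "motion": [
    [0, 0, 0, 0, 0, 0, 1],
    [0, 0, 0, 0, 0, 0, 1],
    [0, 0, 0, 0, 0, 0, 1],
    [0, 0, 0, 0, 0, 0, 1],
    [0, 0, 0, 0, 0, 0, 1]
  ]
}}

```text
time_s: 6.05
tool_pos: [0.4504, 0.2621, 0.0682]
orientation: [-0.041, -3.141, 0.0]
force: [-0.1, 0.2, -1.0]
grip_width: 0.0319
finger_force: 11.9
```

>>> {"fn": "arm_command", "kwargs": {
  "motion": [
    [0, 0, 0, 0, 0, -0.02, 1],
    [0, 0, 0, 0, 0, -0.03, 1],
    [0, 0, 0, 0, 0, -0.03, 1],
    [0, 0, 0, 0, 0, -0.02, 1],
    [0, 0, 0, -0.0119, -0.0209, 0, 1],
    [0, 0, 0, -0.0119, -0.0209, 0, 1],
    [0, 0, 0, -0.0119, -0.0209, 0, 1],
    [0, 0, 0, -0.0119, -0.0209, 0, 1],
    [0, 0, 0, -0.0119, -0.0209, 0, 1],
    [0, 0, 0, -0.0119, -0.0209, 0, 1],
    [0, 0, 0, -0.0119, -0.0209, 0, 1],
    [0, 0, 0, -0.0119, -0.0209, 0, 1],
    [0, 0, 0, -0.0119, -0.0209, 0, 1],
    [0, 0, 0, -0.0119, -0.0209, 0, 1],
    [0, 0, 0, 0, 0, 0, 1],
    [0, 0, 0, 0, 0, 0, 1],
    [0, 0, 0, 0, 0, 0, 1]
  ]
}}

```text
time_s: 7.47
tool_pos: [0.5635, 0.0505, 0.1679]
orientation: [-0.041, -3.14, -0.001]
force: [-0.4, -0.2, -0.6]
grip_width: 0.0314
finger_force: 11.9
```

Run:
```python
from h import *
w=env.grab_frame("wrist"); np.save("w3.npy",w,allow_pickle=True)
a=w["pixels"][:,:,::-1][100:340,200:460]; cv2.imwrite("pics/w3c.png",cv2.convertScaleAbs(cv2.resize(a,None,fx=2.4,fy=2.4,interpolation=cv2.INTER_CUBIC),alpha=1.4,beta=10))
togo([.5642,.0497,.081])
```

```text
t 7.5167 pos [0.5634 0.0509 0.168 ] F [-0.81  0.09 -0.59] w 0.03159086578966527 q6 -1.67
R
 [[-1.     0.025 -0.001]
 [ 0.025  1.     0.   ]
 [ 0.001  0.    -1.   ]]
tool shift [-0.0009 -0.0012  0.087 ]
closing-line yaw 1.545
```

View pics/w3c.png

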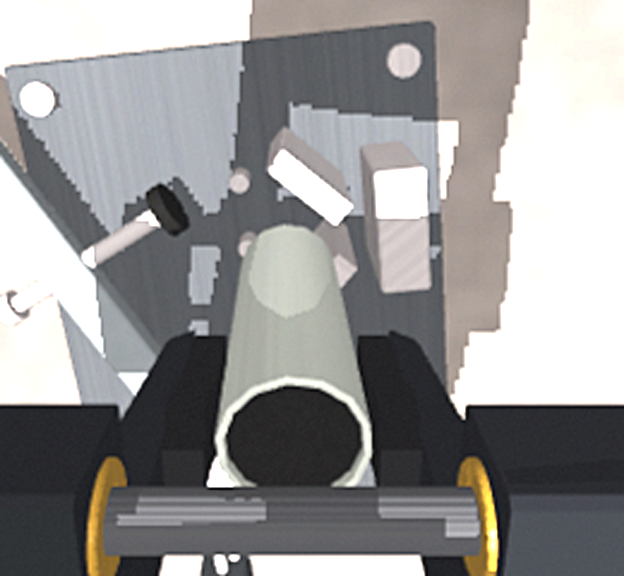

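The tube hangs over the nest. Its lower near edge is at about (290,227) in the crop, the pins are at (239,178)/(247,243), and the inner top edge of the front vee plate runs (268,172)–(337,223).

Run:
```python
from h import *
w=np.load("w3.npy",allow_pickle=True).item()
c=lambda x,y,z:at(w,200+x/2.4,100+y/2.4,z)[:2]
k=lambda X:(pix(w,X)-[200,100])*2.4
p=np.array([.5634,.0507])
th=np.linspace(0,2*np.pi,73); C=np.array([k([p[0]+.016*np.cos(t),p[1]+.016*np.sin(t),.1]) for t in th]); print("bottom circle: min v",C[C[:,1].argmin()],"u range",C[:,0].min(),C[:,0].max())
C=np.array([k([p[0]+.016*np.cos(t),p[1]+.016*np.sin(t),.2]) for t in th]); print("top: v",C[:,1].min(),"u range",C[:,0].min(),C[:,0].max())
print("pins",c(239,178,.026),c(247,243,.026))
a,b=c(268,172,.07),c(337,223,.07); d=(b-a)/np.linalg.norm(b-a); n=np.array([d[1],-d[0]]); 
if n@(p-a)<0:n=-n
print("edge",a,b,"angle",np.arctan2(d[1],d[0]),"normal",n,"dist of TCP from face",n@(p-a))
bolts=[c(38,98,.012),c(403,60,.012)];print(bolts)
```

```text
bottom circle: min v [285.49035357 223.67289134] u range 240.1768758057874 333.53819415608206
top: v 376.71255072693776 u range 204.72892792915 364.14365988613673
pins [0.54866837 0.02965381] [0.57902446 0.03174981]
edge [0.53636319 0.04429898] [0.55693719 0.06990566] angle 0.8939477717282933 normal [ 0.77955046 -0.62633943] dist of TCP from face 0.017067347376895484
[array([ 0.51315122, -0.05909708]), array([0.50107674, 0.10288881])]
```

>>> {"fn": "arm_command", "kwargs": {
  "motion": [
    [0, 0, 0, 0, -0.003, 0, 1],
    [0, 0, 0, 0, 0, 0.015, 1],
    [0, 0, 0, 0, 0, 0.015, 1],
    [0, 0, 0, 0, 0, 0.01, 1],
    [0, 0, 0, 0, 0, 0.01, 1],
    [0, 0, 0, 0, 0, 0.01, 1],
    [0, 0, 0, 0, 0, 0, 1]
  ]
}}

```text
time_s: 8.1
tool_pos: [0.5625, 0.0475, 0.1061]
orientation: [-0.04, -3.138, -0.001]
force: [-1.3, -1.2, -0.6]
grip_width: 0.0317
finger_force: 11.9
```

>>> {"fn": "arm_command", "kwargs": {
  "motion": [
    [0, 0, 0, 0, 0, 0, 1],
    [0, 0, 0, 0, 0, 0, 1],
    [0, 0, 0, 0, 0, 0, 1]
  ]
}}

```text
time_s: 8.35
tool_pos: [0.5646, 0.0471, 0.1091]
orientation: [0.04, 3.14, -0.0]
force: [0.1, 0.2, -0.9]
grip_width: 0.0319
finger_force: 11.9
```

Run:
```python
from h import *
w=env.grab_frame("wrist"); np.save("w4.npy",w,allow_pickle=True)
a=w["pixels"][:,:,::-1][100:340,200:460]; cv2.imwrite("pics/w4c.png",cv2.convertScaleAbs(cv2.resize(a,None,fx=2.4,fy=2.4,interpolation=cv2.INTER_CUBIC),alpha=1.4,beta=10))
togo([.5634,.0477,.081])
```

```text
t 8.4 pos [0.5646 0.0471 0.1091] F [ 0.27 -0.23 -1.3 ] w 0.03135717027787427 q6 -1.67
R
 [[-1.     0.026  0.001]
 [ 0.026  1.    -0.   ]
 [-0.001 -0.    -1.   ]]
tool shift [0.0013 0.0006 0.0281]
closing-line yaw 1.545
```

View pics/w4c.png

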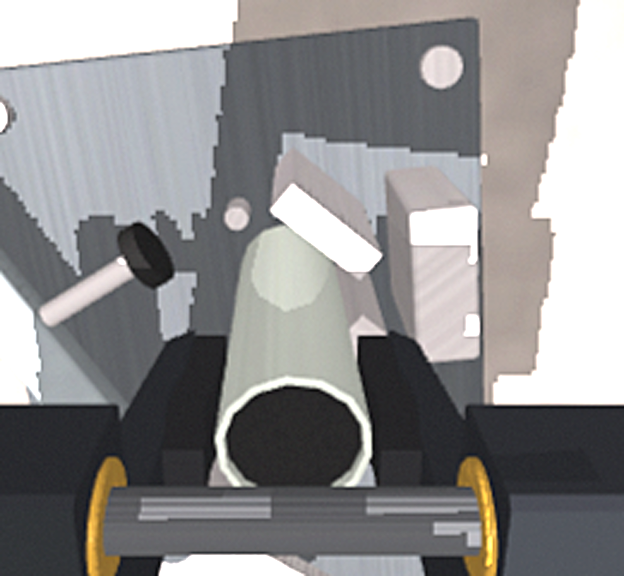

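Run:
```python
from h import *
w=np.load("w4.npy",allow_pickle=True).item()
c=lambda x,y,z:at(w,200+x/2.4,100+y/2.4,z)[:2]
k=lambda X:(pix(w,X)-[200,100])*2.4
p=np.array([.5646,.0471]); th=np.linspace(0,2*np.pi,145)
for z in(.0411,.1411):
    C=np.array([k([p[0]+.016*np.cos(t),p[1]+.016*np.sin(t),z]) for t in th]); print(z,"min v",C[C[:,1].argmin()],"u",C[:,0].min(),C[:,0].max())
print("pin",c(236,210,.026))
a,b=c(270,212,.07),c(362,272,.07); d=(b-a)/np.linalg.norm(b-a); n=np.array([d[1],-d[0]]); n*=np.sign(n@(p-a))
print("edge",a,b,np.arctan2(d[1],d[0]),n,"dist",n@(p-a))
print("jaw back",c(442,208,.07),c(447,358,.07))
```

```text
0.0411 min v [287.2215088  223.47188848] u 239.7988082042796 333.16618097855354
0.1411 min v [284.68449718 377.45669922] u 203.89322809857984 363.1451124873298
pin [0.54781673 0.0294813 ]
edge [0.53601401 0.04332414] [0.55528417 0.06998197] 0.9448855159533782 [ 0.81042987 -0.58583566] dist 0.02095490291751308
jaw back [0.53611269 0.09284125] [0.58467857 0.09661246]
```

>>> {"fn": "arm_command", "kwargs": {
  "motion": [
    [0, 0, 0, 0.0012, 0.0008, 0, 1],
    [0, 0, 0, 0, 0, 0.004, 1],
    [0, 0, 0, 0, 0, 0.004, 1],
    [0, 0, 0, 0, 0, 0.004, 1],
    [0, 0, 0, 0, 0, 0.004, 1],
    [0, 0, 0, 0, 0, 0.004, 1],
    [0, 0, 0, 0, 0, 0, 1],
    [0, 0, 0, 0, 0, 0, 1],
    [0, 0, 0, 0, 0, 0, 1]
  ]
}}

```text
time_s: 9.15
tool_pos: [0.5629, 0.048, 0.0883]
orientation: [0.041, 3.141, -0.0]
force: [-0.2, 0.4, -0.7]
grip_width: 0.0319
finger_force: 11.9
```

>>> {"fn": "arm_command", "kwargs": {
  "motion": [
    [0, 0, 0, 0, 0, 0.004, 1],
    [0, 0, 0, 0, 0, 0.0035, 1],
    [0, 0, 0, 0, 0, 0, 1],
    [0, 0, 0, 0, 0, 0, 1],
    [0, 0, 0, 0, 0, 0, 1]
  ]
}}

```text
time_s: 9.57
tool_pos: [0.5627, 0.048, 0.0807]
orientation: [-0.041, -3.141, -0.0]
force: [0.5, -0.2, -1.0]
grip_width: 0.0318
finger_force: 11.9
```

>>> {"fn": "arm_command", "kwargs": {
  "motion": [
    [0, 0, 0, 0, 0, 0, 0.6],
    [0, 0, 0, 0, 0, 0, 0.4],
    [0, 0, 0, 0, 0, 0, 0.2],
    [0, 0, 0, 0, 0, 0, 0],
    [0, 0, 0, 0, 0, 0, 0],
    [0, 0, 0, 0, 0, 0, 0],
    [0, 0, 0, 0, 0, 0, 0],
    [0, 0, 0, 0, 0, -0.02, 0],
    [0, 0, 0, 0, 0, -0.04, 0],
    [0, 0, 0, 0, 0, -0.04, 0],
    [0, 0, 0, 0, 0, -0.04, 0],
    [0, 0, 0, 0, 0, -0.02, 0],
    [0, 0, 0, 0, 0, 0, 0],
    [0, 0, 0, 0, 0, 0, 0]
  ]
}}

```text
time_s: 10.73
tool_pos: [0.5636, 0.0479, 0.2422]
orientation: [0.04, 3.138, -0.001]
force: [-0.1, -0.5, -1.2]
grip_width: 0.0882
finger_force: 0.0
```

Run:
```python
from h import *
w=env.grab_frame("wrist"); np.save("w5.npy",w,allow_pickle=True)
s=env.grab_frame("side")
a=cv2.convertScaleAbs(cv2.resize(w["pixels"][:,:,::-1][60:320,140:400],None,fx=2.2,fy=2.2,interpolation=cv2.INTER_CUBIC),alpha=1.3,beta=10)
b=cv2.resize(s["pixels"][:,:,::-1][180:290,230:340],(220*1,572),interpolation=cv2.INTER_CUBIC) if 0 else cv2.resize(s["pixels"][:,:,::-1][170:300,245:295],(220,572),interpolation=cv2.INTER_CUBIC)
cv2.imwrite("pics/w5c.png",np.hstack([a,b]))
togo([.487,-.1,.13],1.9)
k=lambda X:((pix(w,X)-[140,60])*2.2).round(1)
print("tube pred top",k([.5629,.048,.112]),"knob top pred",k([.487,-.1,.124]),"pivot",k([.659,.003,.062]))
```

```text
t 10.8333 pos [0.5619 0.0481 0.2392] F [-0.8   0.04 -0.23] w 0.08799039046921392 q6 -1.67
R
 [[-1.     0.026 -0.003]
 [ 0.026  1.     0.   ]
 [ 0.003  0.    -1.   ]]
tool shift [ 0.0708 -0.15    0.1093]
closing-line yaw 1.545
turn about tool z -0.355
tube pred top [395.6 284.2] knob top pred [ 32.6 125.5] pivot [325.1 416.2]
```

View pics/w5c.png

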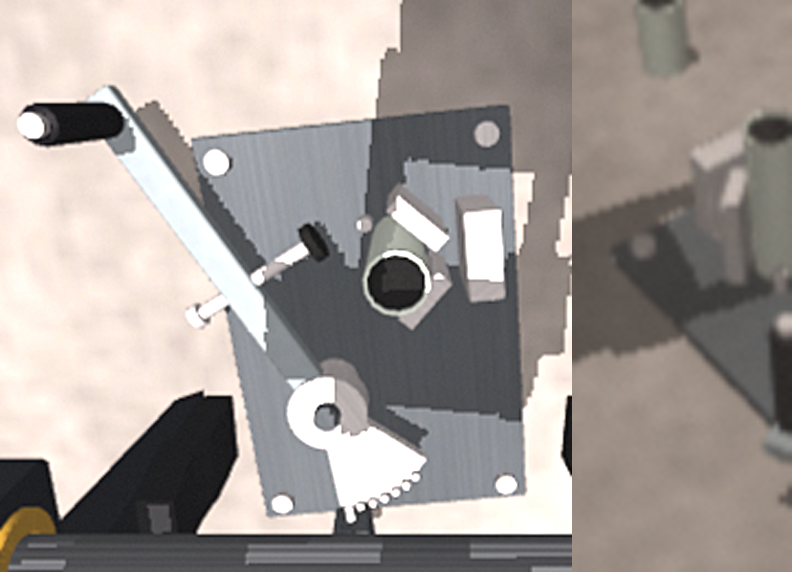

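The tube stands upright against the vee, with its rim at (397,281) where I predicted it. The handle top is at (34,126), also as predicted, so I'm going to the handle.

>>> {"fn": "arm_command", "kwargs": {
  "motion": [
    [0, 0, 0, 0.0144, -0.0297, 0, 0],
    [0, 0, 0, 0.0144, -0.0297, 0, 0],
    [0, 0, 0, 0.0144, -0.0297, 0, 0],
    [0, 0, 0, 0.0144, -0.0297, 0, 0],
    [0, 0, 0, 0.0144, -0.0297, 0, 0],
    [0, 0, -0.12, 0, 0, 0, 0],
    [0, 0, -0.12, 0, 0, 0, 0],
    [0, 0, -0.12, 0, 0, 0, 0],
    [0, 0, 0, 0, 0, 0.03, 0],
    [0, 0, 0, 0, 0, 0.03, 0],
    [0, 0, 0, 0, 0, 0.02, 0],
    [0, 0, 0, 0, 0, 0, 0],
    [0, 0, 0, 0, 0, 0, 0]
  ],
  "squeeze": 50
}}

```text
time_s: 11.92
tool_pos: [0.4852, -0.0978, 0.1585]
orientation: [0.522, -3.093, -0.005]
force: [0.3, -0.3, 0.5]
grip_width: 0.0879
finger_force: 0.0
```

Run:
```python
from h import *
togo([.486,-.0986,.081],1.91)
w=env.grab_frame("wrist"); np.save("w6.npy",w,allow_pickle=True)
a=w["pixels"][:,:,::-1][60:340,180:460]
cv2.imwrite("pics/w6c.png",cv2.convertScaleAbs(cv2.resize(a,None,fx=2,fy=2,interpolation=cv2.INTER_CUBIC),alpha=1.3,beta=10))
k=lambda X:((pix(w,X)-[180,60])*2).round(1)
print("knob top pred",k([.487,-.1003,.124]),"base",k([.487,-.1003,.056]))
```

```text
t 11.9167 pos [ 0.4852 -0.0978  0.1585] F [ 0.25 -0.28  0.51] w 0.08791877049312442 q6 -2.34
R
 [[-0.945 -0.328 -0.005]
 [-0.328  0.945  0.002]
 [ 0.004  0.004 -1.   ]]
tool shift [-0.0008 -0.0013  0.0775]
closing-line yaw 1.905
turn about tool z -0.005
knob top pred [269.8 338.8] base [272.3 278.7]
```

View pics/w6c.png

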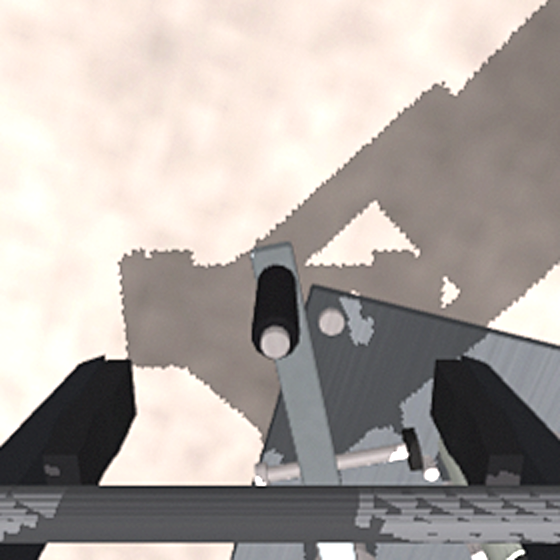

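The handle top is at (274,341), between the open fingertips (134 and 434). I'm descending and gripping it.

>>> {"fn": "arm_command", "kwargs": {
  "motion": [
    [0, 0, 0, 0, 0, 0.026, 0],
    [0, 0, 0, 0, 0, 0.026, 0],
    [0, 0, 0, 0, 0, 0.0255, 0],
    [0, 0, 0, 0, 0, 0, 0.5],
    [0, 0, 0, 0, 0, 0, 0.8],
    [0, 0, 0, 0, 0, 0, 1],
    [0, 0, 0, 0, 0, 0, 1],
    [0, 0, 0, 0, 0, 0, 1],
    [0, 0, 0, 0, 0, 0, 1],
    [0, 0, 0, 0, 0, 0, 1],
    [0, 0, 0, 0, 0, 0, 1],
    [0, 0, 0, 0, 0, 0, 1],
    [0, 0, 0, 0, 0, 0, 1],
    [0, 0, 0, 0, 0, 0, 1],
    [0, 0, 0, 0, 0, 0, 1],
    [0, 0, 0, 0, 0, 0, 1],
    [0, 0, 0, 0, 0, 0, 1]
  ],
  "squeeze": 50
}}

```text
time_s: 13.38
tool_pos: [0.4875, -0.0996, 0.0834]
orientation: [-0.522, 3.097, -0.003]
force: [2.3, -5.3, -2.8]
grip_width: 0.0164
finger_force: 50.0
```

Run:
```python
from h import *
p,r,s=pose(); print(p,r.as_matrix().round(3),s["force"],s["grip_width"],s["finger_force"],s["time_s"])
piv=np.array([.6588,.0025]); v=p[:2]-piv; print(np.linalg.norm(v),np.arctan2(v[1],v[0]))
```

```text
[ 0.48752713 -0.09960485  0.0833929 ] [[-0.945 -0.328  0.001]
 [-0.328  0.945 -0.002]
 [-0.    -0.002 -1.   ]] [ 2.32049278 -5.26159779 -2.81669284] 0.016417996332431767 49.980375403538346 13.3833
0.19939858705042166 -2.604006541618638
```

Run:
```python
from h import *
p,r,s=pose(); f=-2.604; R2=r.as_matrix()[:2,:2]
P=lambda t:.2*np.array([np.cos(f-t),np.sin(f-t)])
for a,b in [(0,.04),(.04,.08)]+[(x,x+.02) for x in np.arange(.08,.44,.02)]: print(round(a,2),round(b,2),(R2.T@(P(b)-P(a))*1e3).round(2))
```

```text
0 0.04 [1.46 7.87]
0.04 0.08 [1.14 7.92]
0.08 0.1 [0.45 3.97]
0.1 0.12 [0.37 3.98]
0.12 0.14 [0.29 3.99]
0.14 0.16 [0.21 3.99]
0.16 0.18 [0.13 4.  ]
0.18 0.2 [0.05 4.  ]
0.2 0.22 [-0.03  4.  ]
0.22 0.24 [-0.11  4.  ]
0.24 0.26 [-0.19  4.  ]
0.26 0.28 [-0.27  3.99]
0.28 0.3 [-0.35  3.98]
0.3 0.32 [-0.43  3.98]
0.32 0.34 [-0.5   3.97]
0.34 0.36 [-0.58  3.96]
0.36 0.38 [-0.66  3.94]
0.38 0.4 [-0.74  3.93]
0.4 0.42 [-0.82  3.91]
0.42 0.44 [-0.9  3.9]
```

>>> {"fn": "arm_command", "kwargs": {
  "motion": [
    [0, 0, 0, 0.0008, 0.004, 0, 1],
    [0, 0, 0, 0.0007, 0.004, 0, 1],
    [0, 0, 0, 0.0006, 0.004, 0, 1],
    [0, 0, 0, 0.0005, 0.004, 0, 1],
    [0, 0, 0, 0, 0, 0, 1],
    [0, 0, 0, 0, 0, 0, 1],
    [0, 0, 0, 0, 0, 0, 1]
  ]
}}

```text
time_s: 13.97
tool_pos: [0.4801, -0.0859, 0.0834]
orientation: [-0.522, 3.096, -0.005]
force: [2.5, -8.6, -5.0]
grip_width: 0.0169
finger_force: 50.0
```

>>> {"fn": "arm_command", "kwargs": {
  "motion": [
    [0, 0, 0, 0.0004, 0.004, 0, 1],
    [0, 0, 0, 0, 0, 0, 1],
    [0, 0, 0, 0, 0, 0, 1]
  ]
}}

```text
time_s: 14.22
tool_pos: [0.4786, -0.0827, 0.0835]
orientation: [-0.522, 3.096, -0.006]
force: [3.1, -9.1, -5.9]
grip_width: 0.0163
finger_force: 50.0
```

>>> {"fn": "arm_command", "kwargs": {
  "motion": [
    [0, 0, 0, 0.0004, 0.004, 0, 1],
    [0, 0, 0, 0, 0, 0, 1],
    [0, 0, 0, 0, 0, 0, 1]
  ]
}}

```text
time_s: 14.47
tool_pos: [0.4764, -0.0781, 0.0834]
orientation: [-0.522, 3.097, -0.003]
force: [0.9, -3.8, -1.6]
grip_width: 0.0166
finger_force: 50.0
```

>>> {"fn": "arm_command", "kwargs": {
  "motion": [
    [0, 0, 0, 0.0003, 0.004, 0, 1],
    [0, 0, 0, 0, 0, 0, 1],
    [0, 0, 0, 0, 0, 0, 1]
  ]
}}

```text
time_s: 14.72
tool_pos: [0.4745, -0.0735, 0.0833]
orientation: [-0.522, 3.098, -0.0]
force: [0.7, -1.5, 0.1]
grip_width: 0.0166
finger_force: 50.0
```

>>> {"fn": "arm_command", "kwargs": {
  "motion": [
    [0, 0, 0, 0.0002, 0.004, 0, 1],
    [0, 0, 0, 0, 0, 0, 1],
    [0, 0, 0, 0, 0, 0, 1]
  ]
}}

```text
time_s: 14.97
tool_pos: [0.4732, -0.0702, 0.0834]
orientation: [-0.523, 3.097, -0.002]
force: [1.2, -6.1, -2.6]
grip_width: 0.0168
finger_force: 50.0
```

>>> {"fn": "arm_command", "kwargs": {
  "motion": [
    [0, 0, 0, 0.0002, 0.004, 0, 1],
    [0, 0, 0, 0, 0, 0, 1],
    [0, 0, 0, 0, 0, 0, 1]
  ]
}}

```text
time_s: 15.22
tool_pos: [0.4719, -0.0669, 0.0834]
orientation: [-0.523, 3.097, -0.004]
force: [3.7, -7.8, -5.7]
grip_width: 0.0169
finger_force: 50.0
```

>>> {"fn": "arm_command", "kwargs": {
  "motion": [
    [0, 0, 0, 0.0001, 0.004, 0, 1],
    [0, 0, 0, 0, 0, 0, 1],
    [0, 0, 0, 0, 0, 0, 1]
  ]
}}

```text
time_s: 15.47
tool_pos: [0.4706, -0.0634, 0.0835]
orientation: [-0.523, 3.096, -0.005]
force: [4.9, -8.2, -6.5]
grip_width: 0.0164
finger_force: 50.0
```

>>> {"fn": "arm_command", "kwargs": {
  "motion": [
    [0, 0, 0, 0, 0.004, 0, 1],
    [0, 0, 0, 0, 0, 0, 1],
    [0, 0, 0, 0, 0, 0, 1]
  ]
}}

```text
time_s: 15.72
tool_pos: [0.4695, -0.06, 0.0835]
orientation: [-0.523, 3.096, -0.006]
force: [3.7, -10.7, -7.2]
grip_width: 0.0167
finger_force: 50.0
```

>>> {"fn": "arm_command", "kwargs": {
  "motion": [
    [0, 0, 0, 0, 0.004, 0, 1],
    [0, 0, 0, 0, 0, 0, 1],
    [0, 0, 0, 0, 0, 0, 1]
  ]
}}

```text
time_s: 15.97
tool_pos: [0.4679, -0.0552, 0.0834]
orientation: [-0.522, 3.097, -0.002]
force: [4.3, -6.8, -3.2]
grip_width: 0.0166
finger_force: 50.0
```

Run:
```python
from h import *
p,r,s=pose(); piv=np.array([.6588,.0025]); v=p[:2]-piv; f=np.arctan2(v[1],v[0]); print(np.linalg.norm(v),f,-2.604-f, s["force"]@np.array([-np.sin(f),np.cos(f),0]))
```

```text
0.19943256419113273 -2.8482572715153984 0.24425727151539833 7.7887782647210555
```

>>> {"fn": "arm_command", "kwargs": {
  "motion": [
    [0, 0, 0, -0.0002, 0.004, 0, 1],
    [0, 0, 0, 0, 0, 0, 1],
    [0, 0, 0, -0.0003, 0.004, 0, 1],
    [0, 0, 0, 0, 0, 0, 1],
    [0, 0, 0, -0.0003, 0.004, 0, 1],
    [0, 0, 0, 0, 0, 0, 1],
    [0, 0, 0, 0, 0, 0, 1]
  ]
}}

```text
time_s: 16.55
tool_pos: [0.465, -0.0441, 0.0835]
orientation: [-0.523, 3.096, -0.004]
force: [4.1, -7.6, -6.3]
grip_width: 0.0165
finger_force: 50.0
```

>>> {"fn": "arm_command", "kwargs": {
  "motion": [
    [0, 0, 0, -0.0004, 0.004, 0, 1],
    [0, 0, 0, 0, 0, 0, 1],
    [0, 0, 0, 0, 0, 0, 1]
  ]
}}

```text
time_s: 16.8
tool_pos: [0.4641, -0.0404, 0.0834]
orientation: [-0.523, 3.096, -0.005]
force: [4.8, -9.6, -6.1]
grip_width: 0.0167
finger_force: 50.0
```

>>> {"fn": "arm_command", "kwargs": {
  "motion": [
    [0, 0, 0, -0.0004, 0.004, 0, 1],
    [0, 0, 0, 0, 0, 0, 1],
    [0, 0, 0, 0, 0, 0, 1]
  ]
}}

```text
time_s: 17.05
tool_pos: [0.4634, -0.037, 0.0835]
orientation: [-0.523, 3.096, -0.006]
force: [4.1, -11.1, -7.9]
grip_width: 0.0167
finger_force: 50.0
```

>>> {"fn": "arm_command", "kwargs": {
  "motion": [
    [0, 0, 0, -0.0005, 0.004, 0, 1],
    [0, 0, 0, 0, 0, 0, 1],
    [0, 0, 0, 0, 0, 0, 1]
  ]
}}

```text
time_s: 17.3
tool_pos: [0.4625, -0.0325, 0.0835]
orientation: [-0.522, 3.096, -0.005]
force: [5.5, -9.8, -7.2]
grip_width: 0.0166
finger_force: 50.0
```

Run:
```python
from h import *
p,r,s=pose(); piv=np.array([.6588,.0025]); v=p[:2]-piv; f=np.arctan2(v[1],v[0]); print(np.linalg.norm(v),f,-2.604-f, s["force"]@np.array([-np.sin(f),np.cos(f),0]))
```

```text
0.19938506631353853 -2.964971180802151 0.36097118080215074 10.627943950618121
```

>>> {"fn": "arm_command", "kwargs": {
  "motion": [
    [0, 0, 0, -0.0006, 0.003, 0, 1],
    [0, 0, 0, 0, 0, 0, 1],
    [0, 0, 0, 0, 0, 0, 1]
  ]
}}

```text
time_s: 17.55
tool_pos: [0.4619, -0.0293, 0.0834]
orientation: [-0.522, 3.096, -0.004]
force: [4.9, -7.1, -6.1]
grip_width: 0.0163
finger_force: 50.0
```

>>> {"fn": "arm_command", "kwargs": {
  "motion": [
    [0, 0, 0, -0.0006, 0.003, 0, 1],
    [0, 0, 0, 0, 0, 0, 1],
    [0, 0, 0, 0, 0, 0, 1]
  ]
}}

```text
time_s: 17.8
tool_pos: [0.4614, -0.0261, 0.0834]
orientation: [-0.522, 3.096, -0.003]
force: [4.7, -8.6, -5.0]
grip_width: 0.0163
finger_force: 50.0
```

Run:
```python
from h import *
p,r,s=pose(); piv=np.array([.6588,.0025]); v=p[:2]-piv; f=np.arctan2(v[1],v[0]); print(np.linalg.norm(v),f,-2.604-f, s["force"]@np.array([-np.sin(f),np.cos(f),0]))
w=env.grab_frame("wrist"); t=env.grab_frame("top")
a=cv2.resize(w["pixels"][:,:,::-1],(480,300)); b=cv2.resize(t["pixels"][:,:,::-1][140:250,280:380],(300,300)[:2],interpolation=cv2.INTER_CUBIC)
cv2.imwrite("pics/w7.png",np.hstack([a,cv2.convertScaleAbs(b,alpha=1.3)]))
```

```text
0.19941533945153006 -2.9978858174840646 0.3938858174840645 9.164319333348978
```

View pics/w7.png

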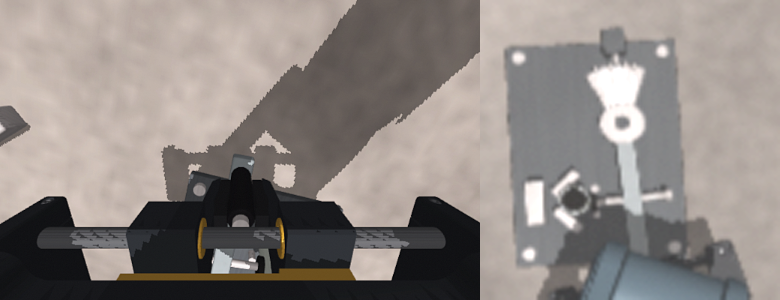

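The top view shows the lever swung over with the pad against the tube, which still stands in the vee. I felt three clicks, at about 0.11, 0.235 and 0.355 rad, so the gap's centre is at about 0.41 rad. I'm nudging 3 mm further to reach it.

>>> {"fn": "arm_command", "kwargs": {
  "motion": [
    [0, 0, 0, -0.0006, 0.003, 0, 1],
    [0, 0, 0, 0, 0, 0, 1],
    [0, 0, 0, 0, 0, 0, 1],
    [0, 0, 0, 0, 0, 0, 1],
    [0, 0, 0, 0, 0, 0, 1]
  ]
}}

```text
time_s: 18.32
tool_pos: [0.4611, -0.0234, 0.0834]
orientation: [-0.522, 3.096, -0.004]
force: [4.2, -8.8, -6.5]
grip_width: 0.0166
finger_force: 50.0
```

Run:
```python
from h import *
p,r,s=pose(); piv=np.array([.6588,.0025]); v=p[:2]-piv; f=np.arctan2(v[1],v[0]); print(p,-2.604-f, s["force"]@np.array([-np.sin(f),np.cos(f),0]),s["finger_force"])
t=env.grab_frame("top")
m=env.masks_of("tube",t)+env.masks_of("sleeve",t)
for q in m[:5]: u=(np.array(q["bbox"][:2])+q["bbox"][2:])/2; print(q["confidence"],q["bbox"],at(t,*u,.112)[:2])
k=t["pixels"][190:235,295:345].astype(int).sum(2); v,u=np.nonzero(k<110); print("dark px centroid (plug/pad)",u.mean()+295,v.mean()+190,"pred tube top",pix(t,[.563,.046,.112]))
```

```text
[ 0.46108144 -0.02340161  0.0834338 ] 0.4073320090445969 9.296286449429445 49.9662025552243
0.4 [240.8, 197.5, 253.4, 204.8] [0.59625107 0.24987907]
dark px centroid (plug/pad) nan nan pred tube top [312.75865708 213.4112383 ]<stdin>:6: RuntimeWarning: Mean of empty slice.
  ret = ret.dtype.type(ret / rcount)
```

```bash
python3 -c "
from plant import env
print(env.finish_job())"
```

```text
the job is handed in; nothing more can be done
None
```

I handed the job in with the tube upright in the nest and the lever held about three clicks in (0.41 rad), the pad against the tube; the third click's force drop was faint, and no verdict was shown.

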